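# Close the shielding pot over the inductor under test

## Task

The larger of the two open aluminium shielding pots holds the copper inductor that is to be measured. Pick up the lid that fits this pot and set it down on the rim (do not let it drop), so that it sits fully home and level with its plug inside the mouth. Leave the other lid and both pots where they stand.

Things in the scene. Friction and masses are not known exactly. Their poses are not given: they have to be found in the camera images.
- large_pot: the larger round open-topped pot, plain aluminium, loose, about 0.9 kg: outer diameter 120 mm, wall 5 mm (mouth 110 mm wide), 70 mm tall; a copper-wound toroid inductor, fixed in it, stands up to 30 mm above the pot's underside. Origin: centre of its underside; z up, the rim is 70 mm above the origin. Left or right of the small pot
- large_lid: larger aluminium lid, loose, 0.3 kg, right way up: flange 128 mm wide, 5 mm thick; under it a plug 96 mm wide (tapering to 84 mm), 12 mm deep, that enters the large pot; on top a black upright cylindrical knob 24 mm wide. Origin: centre of the plug's underside; z up: flange 12 to 17 mm, knob 17 to 51 mm. Seated, the flange lies on the rim and this origin is 58 mm above the pot's
- small_pot: the smaller round open-topped aluminium pot, empty, loose, to be left alone: outer diameter 80 mm, wall 4 mm, 55 mm tall. Origin: centre of its underside; z up
- small_lid: the smaller aluminium lid with a black knob of the same size, loose, to be left alone: flange 88 mm in diameter, 5 mm thick, plug 58 mm in diameter and 12 mm deep, knob 24 mm in diameter from 17 to 51 mm. Origin: centre of the plug's underside; z up. The two lids lie one on the robot's left and one on its right

How it is judged:
By the outcome, as a careful person would: the job done as asked, in the order asked, and still so for the second after the job is handed in, with the robot touching nothing.
It also fails if it takes over 38 s, if anything falls off the work surface, if the arm or the gripper's body presses on something with over 40 N, if the wrist force passes 120 N, or if a joint passes its speed limit or range.

## Robot

A 7-joint arm with a two-finger parallel gripper is mounted at the origin on the work surface. World frame = base frame: x ahead of the robot, y to its left, z up, the work surface at z = 0. Lengths are in m, angles in rad, forces in N, time in s.
With the tool pointing down it reaches from about 0.425 to 0.95 m from the base axis. Payload 4.7 kg.
Tool frame: the origin (TCP) lies midway between the tips of the shut fingers; the grasp point (between the pads) lies 19 mm behind it; z points along the fingers, y is the line along which they close (so a half turn about z gives the same grasp; the last joint's range is limited). The gripper opens to 87 mm and grips with 3 to 60 N. Pads are 19 mm wide; open, the fingers measure 117 mm over their backs; the gripper's body (75 mm by 190 mm) begins 51 mm behind the grasp point.
Start: joints at [-1.35, 0.469, -0.049, 1.532, 0.024, 1.141, -0.082], TCP at [0.167, 0.654, 0.223] pointing down, gripper open.
Joint ranges: [-2.59, 2.59], [-0.33, 1.99], [-1.39, 1.29], [0.1, 2.45], [-1.04, 4.18], [0.21, 1.99], [-2.66, 2.66]. Speed limits (rad/s): [2.57, 2.57, 3.14, 3.14, 3.14, 3.14, 3.14].

## Interface

Orientations are given as a unit quaternion [x, y, z, w].
In Python, from rig import manip gives the robot as it stands.
- The arm moves only by the tool arm_command, never from a script. Its argument "moves" is a list of rows, each a list of 6 numbers: the shift along the world's x, y, z in cm, then the turn, a rotation vector about the world's x, y, z in rad. In form: [[x, y, z, rx, ry, rz], ...]. A call has exactly 8 rows; each row shifts and turns the commanded pose from where the row before left it; what a row does not reach is not made up. A row lasts 1/10 s, in which the tool goes at most 50 mm and 8.59 degrees, less where a joint would pass 70% of its speed; a pose out of reach is approached as far as the arm can. A call is refused whole if a number of a shift passes 5 or a number of a turn 0.15, either way. A call with a gripper value outside its range is refused whole. "hand" is the opening, from 0 (shut) to 1 (fully open), set as the call begins (left out, the last holds). The fingers move at their own pace and stop on an object; the grip force is fixed at half the most. Time passes only in rows, so rows that do not move let the fingers close, or fill a call up. It gives the time, the measured TCP pose, the force, the opening and the grip force at its end, in the units of the state.
- manip.read_state(): the state, without advancing time (a new reading comes with each control period).
- manip.read_camera(name): name is "scene" or "side" or "wrist"; returns a dict with "frame" (400x640x3 uint8, red, green, blue), "range_z" (400x640 float32, m along the optical axis (not along the pixel's ray), 0 where there is no reading), "fov_y" (degrees; the focal length in pixels is half the picture's height over the tangent of half this angle, whatever the lens; pixels are square), "cx", "cy" (the principal point, pixels), "pose" (4x4, takes a point from camera to world coordinates); the wrist camera has in their place "T_tool_cam" (4x4, takes a point from camera to tool coordinates, whose origin is the TCP and whose axes are the flange's). Camera axes: x right, y down, z forward; pixel columns grow to the right and rows downward; lengths in m; the calibration is good to about 2 mm. A picture is of the moment at which its call begins: read the wrist's pose just before it.
- manip.close_job(): hands the job in; it is judged then, once.
The state is a dict: "clock": time; "joints": joint angles; "qd": joint speeds; "effort": joint torques, N m; "eef_pos": TCP position; "orientation": TCP orientation; "force": force on the tool from outside, world axes, zero at the start; "ft_torque": the same for the moment, N m; "grip_width": opening from 0.0 (shut) to 1.0 (fully open); "grasp_force": force on a finger pad.
Only numpy, scipy, OpenCV 4.12 (cv2) and the standard library are available. Lean on these libraries where they do the work, as an engineer would, in place of code of your own. Each camera call takes 0.05 s, during which the arm holds its last target. There are 200 camera calls.

## Working session

There is one attempt and no reset: what is moved stays moved. The work goes in short steps, Python scripts to look and compute and a tool call to move; the robot and the scene stay as the last step left them, time stands still between calls to the robot, and variables do not carry over. Pictures are saved under pics/ and viewed, at most 10 in all, crops included, and the job is handed in when it is done.

Besides the shell and the picture viewer there is one more tool, called by a JSON object that holds its "op" and its "data". arm_command: Moves the arm, as the interface text tells. Its arguments: {"type":"object","properties":{"moves":{"type":"array"},"hand":{"type":"number"}},"required":["moves"]}

```bash
mkdir -p pics; cat > h.py <<'E'
import numpy as np, cv2
from rig import manip
def cam(n):
    s=manip.read_state(); c=manip.read_camera(n)
    if n=="wrist":
        from scipy.spatial.transform import Rotation as R
        T=np.eye(4);T[:3,:3]=R.from_quat(s["orientation"]).as_matrix();T[:3,3]=s["eef_pos"]
        c["pose"]=T@np.array(c["T_tool_cam"])
    c["pose"]=np.array(c["pose"]); h=c["frame"].shape[0]
    f=h/2/np.tan(np.radians(c["fov_y"])/2)
    z=c["range_z"]; v,u=np.mgrid[:z.shape[0],:z.shape[1]]
    P=np.stack([(u-c["cx"])/f*z,(v-c["cy"])/f*z,z],-1)
    c["W"]=P@c["pose"][:3,:3].T+c["pose"][:3,3]; c["W"][z==0]=np.nan; c["f"]=f
    return c
def save(n,c): cv2.imwrite("pics/"+n,c["frame"][:,:,::-1])
E
python3 - <<'E'
from h import *
a=cam("scene");b=cam("side")
cv2.imwrite("pics/a.png",cv2.resize(np.vstack([a["frame"],b["frame"]])[:,:,::-1],(480,600)))
for c in(a,b): print(c["pose"].round(3),c["f"],c["cx"],c["cy"],np.mean(c["range_z"]>0))
s=manip.read_state();print(s["clock"],s["eef_pos"],s["orientation"],s["force"])
E
```

```text
[[ 0.163  0.766 -0.621  1.058]
 [ 0.986 -0.115  0.117 -0.093]
 [ 0.018 -0.632 -0.775  0.666]
 [ 0.     0.     0.     1.   ]] 414.46898101433925 322.1935704574337 202.78043496396833 0.99605078125
[[-0.932 -0.181  0.315  0.255]
 [-0.364  0.459 -0.811  0.748]
 [ 0.002 -0.87  -0.493  0.511]
 [ 0.     0.     0.     1.   ]] 429.25749587632095 326.32215369325047 197.09359483952827 0.99597265625
0.1 [0.16668563 0.65354848 0.22159524] [ 1.24550534e-01  9.92212877e-01 -8.71862105e-04 -1.00284893e-04] [ 0.2895762   0.01919842 -0.29497418]
```

View pics/a.png

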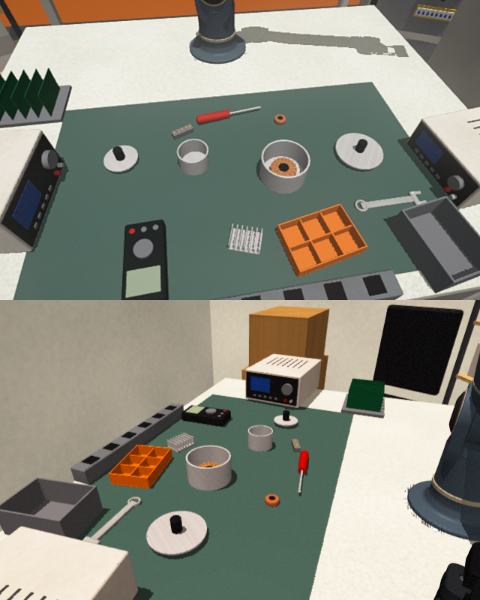

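The scene view shows the large pot with the toroid at about full-res (380,221) and the large lid with its black knob at (479,203). The small lid (160,210) and small pot (257,207) are on the other side. I'll measure the large pair next.

```bash
cat > m.py <<'E'
from h import *
def circ(P):
    A=np.c_[2*P[:,:2],np.ones(len(P))];x=np.linalg.lstsq(A,(P[:,:2]**2).sum(1),rcond=None)[0]
    return x[:2],np.sqrt(x[2]+x[0]**2+x[1]**2)
def sel(W,xy,r,z0,z1): 
    d=np.linalg.norm(W[...,:2]-xy,axis=-1); return (d<r)&(W[...,2]>z0)&(W[...,2]<z1)
def hull(P): # enclosing circle of the largest blob in plan
    return cv2.minEnclosingCircle((P[:,:2]*1000).astype(np.float32))
E
python3 - <<'E'
from m import *
a=cam("scene");b=cam("side")
W=a["W"]; pot0=W[221,380,:2]; lid0=W[215,465,:2]
print("seed",W[221,380],W[215,465],W[195,479])
for n,c in(("scene",a),("side",b)):
    W=c["W"]
    m=sel(W,pot0,.1,.064,.078);P=W[m];print(n,"rim",circ(P),hull(P),np.median(P[:,2]),len(P))
    m=sel(W,lid0,.1,.010,.025);P=W[m];print(n,"flange",hull(P),np.median(P[:,2]),len(P))
    m=sel(W,lid0,.1,.045,.06);P=W[m];print(n,"knobtop",hull(P),P.mean(0),len(P))
    m=sel(W,lid0,.1,.025,.042);P=W[m];print(n,"knobside",circ(P),len(P))
    # other tall things near
W=a["W"];m=(W[...,2]>.06)&(W[...,0]>.3)&(W[...,0]<.95)&(abs(W[...,1])<.6)
l,st,x=0,0,0
n,l,st,ce=cv2.connectedComponentsWithStats(m.astype(np.uint8))
for i in range(1,n):
    if st[i,4]>60:
        P=W[l==i];print(st[i],P.min(0).round(3),P.max(0).round(3))
E
```

```text
seed [0.61038262 0.10459889 0.03164368] [0.61005673 0.28126628 0.01574282] [0.58286011 0.31438205 0.03984263]
scene rim (array([0.61346749, 0.10026177]), np.float64(0.05723380542787638)) ((613.0703125, 101.6675033569336), 61.233699798583984) 0.06894540760621548 607
scene flange ((577.6897583007812, 322.78509521484375), 64.13835906982422) 0.01667777948818361 1939
scene knobtop ((577.9365234375, 323.3442077636719), 12.0276460647583) [0.57854079 0.32286566 0.05008394] 99
scene knobside (array([0.57721691, 0.32415344]), np.float64(0.010988699698197145)) 73
side rim (array([0.61059777, 0.10132144]), np.float64(0.05728716574125438)) ((611.0333862304688, 99.68540954589844), 61.27031326293945) 0.06812961842358059 474
side flange ((576.703125, 322.3851623535156), 64.50727081298828) 0.016494683650015718 2746
side knobtop ((575.4522094726562, 323.6639709472656), 12.333423614501953) [0.57443418 0.32541822 0.0497096 ] 155
side knobside (array([0.57558247, 0.3239124 ]), np.float64(0.010968189523249117)) 124
[ 50 122  10  17  72] [ 0.3  -0.53  0.06] [ 0.317 -0.526  0.092]
[ 32 124  11  17  75] [ 0.3   -0.566  0.061] [ 0.316 -0.561  0.093]
[ 14 126  11  16  70] [ 0.3   -0.6    0.061] [ 0.318 -0.596  0.093]
[ 552  147   88  118 6448] [0.555 0.466 0.06 ] [0.784 0.6   0.111]
[   0  172   77  152 8271] [ 0.488 -0.549  0.06 ] [ 0.735 -0.444  0.141]
[349 186  65  54 768] [0.552 0.041 0.06 ] [0.673 0.16  0.073]
[ 533  261  107  118 1573] [0.773 0.314 0.06 ] [0.948 0.447 0.073]
```

{"op": "arm_command", "data": {"moves": [[2.6, -2.1, 0, 0, 0, 0], [2.6, -2.1, 0, 0, 0, 0], [2.6, -2.1, 0, 0, 0, 0], [2.6, -2.1, 0, 0, 0, 0], [2.6, -2.1, 0, 0, 0, 0], [2.6, -2.1, 0, 0, 0, 0], [2.6, -2.1, 0, 0, 0, 0], [2.6, -2.1, 0, 0, 0, 0]], "hand": 1}}

```text
clock: 1.0
eef_pos: [0.3757, 0.485, 0.2225]
orientation: [0.125, 0.992, -0.0, -0.0]
force: [-0.1, 0.2, -0.8]
grip_width: 0.999
grasp_force: 0.0
```

{"op": "arm_command", "data": {"moves": [[2.6, -2.1, 0, 0, 0, 0], [2.6, -2.1, 0, 0, 0, 0], [2.6, -2.1, 0, 0, 0, 0], [2.6, -2.1, 0, 0, 0, 0], [2.6, -2.1, 0, 0, 0, 0], [2.5, -2.0, 0, 0, 0, 0], [2.5, -2.0, 0, 0, 0, 0], [0, 0, 0, 0, 0, 0]]}}

```text
clock: 1.8
eef_pos: [0.5592, 0.3356, 0.2223]
orientation: [0.129, 0.992, -0.001, 0.001]
force: [0.2, -0.8, -0.3]
grip_width: 0.997
grasp_force: 0.0
```

```bash
python3 - <<'E'
from m import *
c=cam("wrist");W=c["W"];save("w1.png",c)
s=manip.read_state();print(s["eef_pos"],s["orientation"])
m=sel(W,(.577,.323),.1,.01,.025);print(hull(W[m]),np.median(W[m][:,2]),m.sum())
m=sel(W,(.577,.323),.1,.044,.06);print(hull(W[m]),W[m].mean(0),m.sum())
m=sel(W,(.612,.1005),.1,.06,.078);print(circ(W[m]) if m.sum()>20 else 0,m.sum())
E
```

```text
[0.55676145 0.33828746 0.2221942 ] [ 1.27143382e-01  9.91884121e-01 -6.24081544e-04  2.47703231e-04]
((577.0181884765625, 322.4144592285156), 63.94996643066406) 0.017017988404246814 6484
((576.4935302734375, 322.50146484375), 11.701956748962402) [0.57607643 0.32274883 0.05065441] 293
0 7
```

View pics/w1.png

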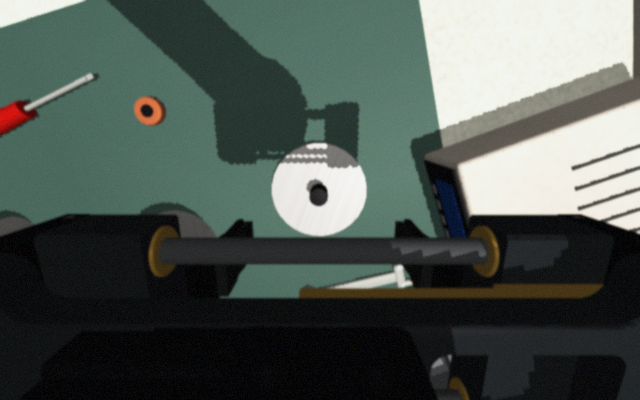

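The wrist view shows the lid at (319,190) with the knob at its centre. Nothing stands close to it, and the instrument on the right is clear. It agrees with the scene fix: lid at (0.5765, 0.3225). Next I'll centre above it and lower.

{"op": "arm_command", "data": {"moves": [[1.1, -0.9, -2, 0, 0, 0], [1.1, -0.9, -2, 0, 0, 0], [0, 0, -2.5, 0, 0, 0], [0, 0, -2.5, 0, 0, 0], [0, 0, -2.5, 0, 0, 0], [0, 0, 0, 0, 0, 0], [0, 0, 0, 0, 0, 0], [0, 0, 0, 0, 0, 0]]}}

```text
clock: 2.65
eef_pos: [0.5774, 0.3243, 0.1093]
orientation: [0.124, 0.992, 0.001, 0.001]
force: [0.5, -1.6, 0.7]
grip_width: 1.002
grasp_force: 0.0
```

```bash
python3 - <<'E'
from m import *
for i in range(3):
    c=cam("wrist");s=manip.read_state();print(s["eef_pos"],s["orientation"],s["force"])
E
```

```text
[0.57753668 0.32410024 0.10940389] [0.12424857 0.99224991 0.00109993 0.00109526] [-1.7087588   0.15904563  0.26194906]
[0.57758112 0.32386119 0.10933259] [0.12441496 0.99222914 0.00103426 0.00108357] [-0.05430826 -0.30096474  0.19034195]
[0.57748053 0.32367303 0.10914023] [1.24510687e-01 9.92217398e-01 9.11986730e-04 9.44183571e-04] [-0.04519303 -0.24984933  0.38023918]
```

{"op": "arm_command", "data": {"moves": [[-0.1, -0.1, -2, 0, 0, 0], [0, 0, -2, 0, 0, 0], [0, 0, -2, 0, 0, 0], [0, 0, -1.5, 0, 0, 0], [0, 0, -0.8, 0, 0, 0], [0, 0, -0.4, 0, 0, 0], [0, 0, 0, 0, 0, 0], [0, 0, 0, 0, 0, 0]]}}

```text
clock: 3.6
eef_pos: [0.5764, 0.3224, 0.0214]
orientation: [0.125, 0.992, 0.0, 0.001]
force: [-0.3, -0.5, 0.5]
grip_width: 1.0
grasp_force: 0.0
```

{"op": "arm_command", "data": {"moves": [[0, 0, 0, 0, 0, 0], [0, 0, 0, 0, 0, 0], [0, 0, 0, 0, 0, 0], [0, 0, 0, 0, 0, 0], [0, 0, 0, 0, 0, 0], [0, 0, 0, 0, 0, 0], [0, 0, 0, 0, 0, 0], [0, 0, 0, 0, 0, 0]], "hand": 0}}

```text
clock: 4.4
eef_pos: [0.5758, 0.3221, 0.0205]
orientation: [0.125, 0.992, 0.0, -0.0]
force: [0.5, 1.1, -0.2]
grip_width: 0.355
grasp_force: 0.0
```

{"op": "arm_command", "data": {"moves": [[0, 0, 0, 0, 0, 0], [0, 0, 0, 0, 0, 0], [0, 0, 0, 0, 0, 0], [0, 0, 0, 0, 0, 0], [0, 0, 0, 0, 0, 0], [0, 0, 0, 0, 0, 0], [0, 0, 0, 0, 0, 0], [0, 0, 0, 0, 0, 0]]}}

```text
clock: 5.2
eef_pos: [0.5758, 0.3222, 0.0206]
orientation: [0.125, 0.992, 0.0, -0.0]
force: [1.3, 1.4, -0.8]
grip_width: 0.268
grasp_force: 30.0
```

{"op": "arm_command", "data": {"moves": [[0, 0, 0.5, 0, 0, 0], [0, 0, 1.5, 0, 0, 0], [0, 0, 2, 0, 0, 0], [0, 0, 2, 0, 0, 0], [0, 0, 2, 0, 0, 0], [0, 0, 2, 0, 0, 0], [0, 0, 2, 0, 0, 0], [0, 0, 0, 0, 0, 0]]}}

```text
clock: 6.0
eef_pos: [0.5777, 0.3226, 0.1446]
orientation: [0.125, 0.992, 0.002, 0.003]
force: [0.4, -0.2, -2.7]
grip_width: 0.263
grasp_force: 30.0
```

{"op": "arm_command", "data": {"moves": [[0.2, -1, 0, 0, 0, 0], [0.4, -2, 0, 0, 0, 0], [0.4, -2.5, 0, 0, 0, 0], [0.4, -2.5, 0, 0, 0, 0], [0.4, -2.5, 0, 0, 0, 0], [0.4, -2.5, 0, 0, 0, 0], [0.4, -2.5, 0, 0, 0, 0], [0.4, -2.5, 0, 0, 0, 0]]}}

```text
clock: 6.8
eef_pos: [0.6046, 0.1395, 0.1389]
orientation: [0.125, 0.992, -0.001, -0.002]
force: [0.6, -1.1, -3.2]
grip_width: 0.261
grasp_force: 30.0
```

{"op": "arm_command", "data": {"moves": [[0.3, -2, 0, 0, 0, 0], [0.2, -1.5, 0, 0, 0, 0], [0, -0.7, 0, 0, 0, 0], [0, 0, 0, 0, 0, 0], [0, 0, 0, 0, 0, 0], [0, 0, 0, 0, 0, 0], [0, 0, 0, 0, 0, 0], [0, 0, 0, 0, 0, 0]]}}

```text
clock: 7.6
eef_pos: [0.6107, 0.1009, 0.1406]
orientation: [0.124, 0.992, 0.0, -0.0]
force: [-0.3, 0.1, -3.6]
grip_width: 0.264
grasp_force: 30.0
```

```bash
python3 - <<'E'
from m import *
a=cam("scene");b=cam("side")
cv2.imwrite("pics/b.png",np.vstack([a["frame"][80:330,200:520],b["frame"][80:330,120:440]])[:,:,::-1])
s=manip.read_state();print(s["eef_pos"],s["orientation"],s["force"]);z=s["eef_pos"][2]-.0206
for n,c in(("scene",a),("side",b)):
    W=c["W"];p=(.612,.1005)
    m=sel(W,p,.09,.060,.078);P=W[m];print(n,"rim",hull(P),circ(P),np.median(P[:,2]),m.sum())
    m=sel(W,p,.09,z+.0135,z+.020);P=W[m];A=np.c_[P[:,:2]-p,np.ones(len(P))]
    print(n,"flange",hull(P),np.linalg.lstsq(A,P[:,2],rcond=None)[0],z+.017,m.sum())
E
```

```text
[0.61074938 0.10050851 0.14055377] [ 1.24232958e-01  9.92253075e-01  7.25824473e-05 -3.93905086e-05] [-0.20510044 -0.53405111 -3.23483157]
scene rim ((613.593017578125, 100.21908569335938), 59.83719253540039) (array([0.61398912, 0.09999838]), np.float64(0.057027140568918694)) 0.06848105776631475 437
scene flange ((612.4187622070312, 101.60302734375), 64.625732421875) [-0.00163566  0.00110834  0.13655602] 0.13695376615154398 2472
side rim ((610.4854125976562, 100.14295196533203), 60.95359802246094) (array([0.61042194, 0.1017608 ]), np.float64(0.05717096502311579)) 0.0661588808905938 613
side flange ((611.0146484375, 101.64631652832031), 65.44550323486328) [ 0.0004407  -0.00233724  0.13638778] 0.13695376615154398 1336
```

View pics/b.png

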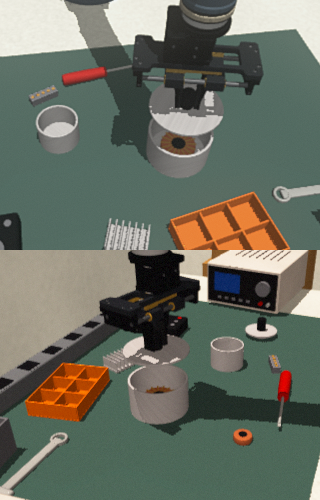

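The lid is level and within about 1.5 mm of the pot's axis, with 7 mm of clearance available. Next I'll lower it.

{"op": "arm_command", "data": {"moves": [[0, -0.1, -1.2, 0, 0, 0], [0, 0, -1.2, 0, 0, 0], [0, 0, -1.2, 0, 0, 0], [0, 0, -1.0, 0, 0, 0], [0, 0, -0.8, 0, 0, 0], [0, 0, -0.4, 0, 0, 0], [0, 0, 0, 0, 0, 0], [0, 0, 0, 0, 0, 0]]}}

```text
clock: 8.5
eef_pos: [0.6112, 0.0991, 0.0828]
orientation: [0.125, 0.992, 0.0, 0.0]
force: [-0.7, 0.6, -2.7]
grip_width: 0.268
grasp_force: 30.0
```

{"op": "arm_command", "data": {"moves": [[0, 0, -0.1, 0, 0, 0], [0, 0, -0.05, 0, 0, 0], [0, 0, -0.05, 0, 0, 0], [0, 0, -0.05, 0, 0, 0], [0, 0, 0, 0, 0, 0], [0, 0, 0, 0, 0, 0], [0, 0, 0, 0, 0, 0], [0, 0, 0, 0, 0, 0]]}}

```text
clock: 9.3
eef_pos: [0.6108, 0.0991, 0.0801]
orientation: [0.125, 0.992, 0.0, -0.0]
force: [-0.8, -0.4, -4.2]
grip_width: 0.265
grasp_force: 30.0
```

{"op": "arm_command", "data": {"moves": [[0, 0, -0.05, 0, 0, 0], [0, 0, -0.05, 0, 0, 0], [0, 0, 0, 0, 0, 0], [0, 0, 0, 0, 0, 0], [0, 0, 0, 0, 0, 0], [0, 0, 0, 0, 0, 0], [0, 0, 0, 0, 0, 0], [0, 0, 0, 0, 0, 0]]}}

```text
clock: 10.1
eef_pos: [0.6109, 0.0991, 0.0791]
orientation: [0.125, 0.992, 0.0, 0.0]
force: [-0.5, 0.2, -4.9]
grip_width: 0.264
grasp_force: 30.0
```

{"op": "arm_command", "data": {"moves": [[0, 0, -0.05, 0, 0, 0], [0, 0, 0, 0, 0, 0], [0, 0, -0.05, 0, 0, 0], [0, 0, 0, 0, 0, 0], [0, 0, 0, 0, 0, 0], [0, 0, 0, 0, 0, 0], [0, 0, 0, 0, 0, 0], [0, 0, 0, 0, 0, 0]]}}

```text
clock: 10.9
eef_pos: [0.6109, 0.0991, 0.0785]
orientation: [0.125, 0.992, 0.0, 0.0]
force: [-2.9, -0.2, 4.9]
grip_width: 0.262
grasp_force: 30.0
```

Contact is at the expected height of 0.0785, with about 8 N of upward force. I'll release.

{"op": "arm_command", "data": {"moves": [[0, 0, 0, 0, 0, 0], [0, 0, 0, 0, 0, 0], [0, 0, 0, 0, 0, 0], [0, 0, 0, 0, 0, 0], [0, 0, 0, 0, 0, 0], [0, 0, 0, 0, 0, 0], [0, 0, 0, 0, 0, 0], [0, 0, 0, 0, 0, 0]], "hand": 1}}

```text
clock: 11.7
eef_pos: [0.6109, 0.0991, 0.0781]
orientation: [0.125, 0.992, 0.0, 0.0]
force: [0.4, 0.0, -0.6]
grip_width: 0.91
grasp_force: 0.0
```

{"op": "arm_command", "data": {"moves": [[0, 0, 0.5, 0, 0, 0], [0, 0, 1, 0, 0, 0], [0, 0, 2, 0, 0, 0], [0, 0, 2, 0, 0, 0], [0, 0, 2, 0, 0, 0], [0, 0, 2, 0, 0, 0], [0, 0, 2, 0, 0, 0], [0, 0, 0, 0, 0, 0]]}}

```text
clock: 12.5
eef_pos: [0.613, 0.0994, 0.1972]
orientation: [0.125, 0.992, 0.001, 0.003]
force: [0.6, 1.2, -0.1]
grip_width: 1.001
grasp_force: 0.0
```

```bash
python3 - <<'E'
from m import *
a=cam("scene");b=cam("side")
cv2.imwrite("pics/c.png",np.vstack([a["frame"][80:330,200:520],b["frame"][80:330,120:440]])[:,:,::-1])
s=manip.read_state();print(s["eef_pos"],s["force"],s["grip_width"])
for n,c in(("scene",a),("side",b)):
    W=c["W"];p=(.612,.1005)
    m=sel(W,p,.09,.0705,.080);P=W[m];A=np.c_[P[:,:2]-p,np.ones(len(P))]
    print(n,"flange",hull(P),np.linalg.lstsq(A,P[:,2],rcond=None)[0],m.sum())
    m=sel(W,p,.09,.01,.06);P=W[m];print(n,"pot side",circ(P),m.sum())
E
```

```text
[0.61095309 0.09907843 0.19376879] [-0.15626534 -0.05177606 -1.1134775 ] 1.0002614132558656
scene flange ((611.3612670898438, 98.96142578125), 65.20841979980469) [-0.00187574  0.00059765  0.07458814] 2807
scene pot side (array([0.61211853, 0.10080833]), np.float64(0.059602510042544146)) 928
side flange ((608.5703735351562, 99.32172393798828), 65.75288391113281) [ 0.00228185 -0.0030748   0.07436298] 1566
side pot side (array([0.61143864, 0.09998582]), np.float64(0.05938377463599349)) 1250
```

View pics/c.png

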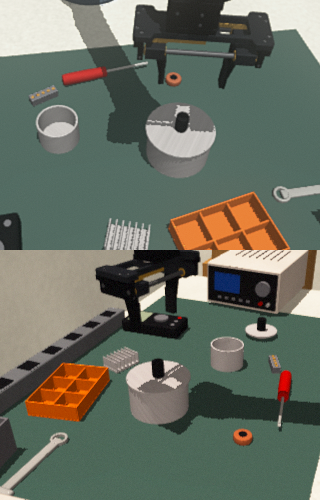

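The lid sits flush on the large pot, at about (180,125) in the scene crop and (158,375) in the side crop. Its flange top is at 0.0745 m (0.075 expected), and it is level to under 0.3°. The pot hasn't moved and the gripper is clear.

```bash
python3 -c "
from rig import manip
print(manip.close_job())"
```

```text
the job is handed in; nothing more can be done
None
```

The large lid is set down on the large pot, fully home and level by the camera check; the pot hasn't moved, I left the small pot and lid alone, and the job is handed in at about 12.6 s.

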